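# Raise the tube rack for reading

## Robot

A 7-joint arm with a two-finger parallel gripper is mounted at the origin on the work surface. World frame = base frame: x ahead of the robot, y to its left, z up, the work surface at z = 0. Lengths are in mm, angles in rad, forces in N, time in s.
With the tool pointing down it reaches from about 400 to 875 mm from the base axis. Payload 4.4 kg.
Tool frame: the origin (TCP) lies at the very end of the fingers, on their centre line; the grasp point (between the pads) lies 19 mm behind it (ctrl.grip_depth is the distance from the TCP to the grasp point, in mm); z points along the fingers, x is the direction in which the jaws open and shut, and the axes are right-handed (so a half turn about z gives the same grasp; the last joint's range is limited). The gripper opens to 85 mm and grips with 20 to 120 N. Pads are 22 mm wide; open, the fingers measure 114 mm over their backs; the gripper's body (76 mm by 85 mm) begins 54 mm behind the grasp point. The pads swing forward as they close: fully open they stand 13 mm farther back than shut.
Start: joints at [1.156, 0.628, 0.038, 1.517, -0.027, 0.996, -0.02], TCP at [222.179, -610.864, 231.313] pointing down, gripper open.
Joint ranges: [-3.06, 3.06], [-0.37, 2.12], [-1.25, 1.32], [0.18, 2.47], [-1.1, 4.24], [0.23, 1.98], [-2.94, 2.94]. Speed limits (rad/s): [2.57, 2.57, 3.14, 3.14, 3.14, 3.14, 3.14].

## Interface

Orientations are given as [roll, pitch, yaw] about the fixed x, y, z axes, in that order (R = Rz(yaw) Ry(pitch) Rx(roll)).
In Python, from cell import ctrl gives the robot as it stands.
- The arm moves only by the shell command python3 -m creep 'ROWS'. ROWS is JSON, a list of rows, each an object with "hand": the opening, from 0 (shut) to 1 (fully open); "travel": the shift along the tool's x, y, z in cm, a list of three; "angular": the turn, a rotation vector about the tool's x, y, z in degrees, a list of three. In form: [{"hand": hand, "travel": [tx, ty, tz], "angular": [rx, ry, rz]}, ...]. A call has 1 to 20 rows; each row is the pose to reach, as a shift and turn from the pose measured when the call began, along the tool's axes at that moment; what a row does not reach only later rows make up. A row lasts 1/10 s, in which the tool goes at most 50 mm and 8.59 degrees, less where a joint would pass 70% of its speed; a pose out of reach is approached as far as the arm can. A call with a gripper value outside its range is refused whole. The fingers move at their own pace and stop on an object; the grip force is fixed at half the most. Time passes only in rows, so rows that repeat a pose let the fingers close. It gives the time, the measured TCP pose, the force and the opening at its end, in the units of the state.
- ctrl.read_state(): the state, without advancing time (a new reading comes with each control period).
- ctrl.get_image(name): name is "scene" or "side" or "wrist"; returns a dict with "frame" (400x640x3 uint8, red, green, blue), "fx", "fy", "cx", "cy" (pixels), "origin" and "orientation" of the camera in the world. Camera axes: x right, y down, z forward; pixel columns grow to the right and rows downward; lengths in mm; the calibration is good to about 2 mm. A picture is of the moment at which its call begins. There is no depth.
- ctrl.finish_job(): hands the job in, once; it reports no verdict.
Trained networks look in the newest picture that a camera, given by its name, has taken for a name from the list of things; names that differ only in an ending like _2 or _b are one class to them, and where a whole thing is asked for, a point or a joint stands for the part that bears it (a point fixed in the world has none). Each returns a list of dicts, best first, with "confidence" (0 to 1); they miss things now and then, are a little off and sometimes report something else, mostly with a low value. They report only what shows in the picture. A call takes as long as a camera call.
- ctrl.regions_of(camera, thing): "region" (400x640 bool, what is visible of it).
- ctrl.spot_point(camera, thing): "at" ([x, y, z] in mm, in world coordinates, good to about 4 mm: a listed point, or the origin of a listed thing).
The state is a dict: "clock": time; "qpos": joint angles; "qd": joint speeds; "tau": joint torques, N m; "eef_pos": TCP position; "tool_rot": TCP orientation; "force": force on the tool from outside, world axes, zero at the start; "torque": the same for the moment, N m; "width": finger opening in mm.
Only numpy, scipy, OpenCV 4.12 (cv2) and the standard library are available. Lean on these libraries where they do the work, as an engineer would, in place of code of your own. Each camera call takes 0.05 s, during which the arm holds its last target. There are 200 camera calls.

## Task

Get the tube viewing stand ready for a reading: first push its open filter drawer fully home until it clicks in at its detent, then swing the cam lever on the stand's side up until the cam has lifted the tube rack to its highest point. The lever springs back when let go, so finish with the gripper still holding the lever at that highest point; the drawer stays home, and the other things on the bench are left where they are.

Things in the scene. Friction and masses are not known exactly. Their poses are not given: they have to be found in the camera images.
- stand: White tube viewing stand fixed to the bench, 168 mm deep (x), 175 wide (y), 72 high, a tube rack on top. Origin on the bench under it; +x to its back (away from the drawer front), +y to the side with the cam lever, z up. Housing spans x -78 to 90, y -90 to 85 mm. A clear panel 170 mm high stands at its back (x 74 to 82, y -86 to 61).
- filter_drawer (a joint): How far the filter drawer is out, m: 0 = home at its stop; starts 0.04 to 0.07 out. It slides in along the stand's +x with about 1 N of friction; a spring detent, met 13 mm before home, needs about 4 to 6 N, and past its crest (5 mm out) draws the drawer home and keeps it there.
- drawer_front (a point): Middle of the outer face of the drawer's flat grey front panel: 165 mm wide (y), 56 high (8 to 64 mm over the bench), 10 thick. Moves with the drawer, 36 mm over the bench; with the drawer home it is at (-90, -2.5, 36) mm in the stand's frame, 12 mm in front of the housing. Axes as the stand's.
- cam_lever (a joint): Cam lever angle, rad: 0 = level, pointing to the stand's front (-x); grows as the handle swings up and over to the back, about the stand's +y; pi/2 = straight up = the cam's highest lift; stop at 2.4. Starts 0 to 0.3. A spring (0.3 N m/rad) and friction (0.14 N m) resist, 2 to 8 N at the handle; let go near the top, it springs down.
- lever_handle (a point): Steel lever with a round black handle peg, 14 mm diameter, 56 long, running sideways along the stand's +y; pinch it from above. Origin on the peg's centre line, 90 mm from the lever's axis, 25 mm from the peg's free end and 31 mm from the 8 mm thick lever; y along the peg, x towards the axis. Origin 60 to 87 mm over the bench at the start, 150 at the top.
- lever_pivot (a point): The point on the cam lever's axis level with the middle of the handle peg: at (0, 150, 60) mm in the stand's frame; axes as the stand's. The origin of lever_handle circles it at 90 mm.
- rack_lift (a joint): Lift of the tube rack, m: about 0.012 x sin(lever angle), 0.012 at the highest point. The rack (stand x -45 to 50, y -76 to 51 mm; capped tubes 204 mm high, 216 lifted) has a 30 mm wide ledge resting on the cam: x -15 to 15, out to y 112, top 94 mm high, rising with it.
- reagent_mid (a point): Bystander: small brown glass bottle with black cap, 44 mm diameter, 85 high; centre.
- beaker_mid (a point): Bystander: open glass beaker, 66 mm diameter, 75 high; centre.
- dish_mid (a point): Bystander: flat clear dish, 90 mm diameter, 16 high; centre.
- timer_mid (a point): Bystander: white bench timer, 60 x 65 x 22 mm; centre.
- vial_mid (a point): Bystander: small upright vial with black cap, 24 mm diameter, 56 high; centre.
- marker_mid (a point): Bystander: white marker pen lying flat, 130 mm long along its x, 14 thick; centre.

How it is judged:
By the outcome, as a careful person would: the job done as asked, in the order asked, and still so for the second after the job is handed in, while the arm keeps its last pose, push and grip.
It also fails if it takes over 51 s, if anything falls off the work surface, if the arm or the gripper's body presses on something with over 40 N, if the wrist force passes 120 N, or if a joint passes its speed limit or range.

## Working session

There is one attempt and no reset: what is moved stays moved. The work goes in short steps, Python scripts to look and compute and a shell command to move; the robot and the scene stay as the last step left them, time stands still between calls to the robot, and variables do not carry over. Pictures are saved under pics/ and viewed, about 8 in all and at most 12, crops included, and the job is handed in when it is done.

```bash
mkdir -p pics; ls
cat > h.py <<'E'
import numpy as np, cv2
from scipy.spatial.transform import Rotation as R
from cell import ctrl
def snap(cam,fn):
    d=ctrl.get_image(cam); cv2.imwrite('pics/'+fn,d["frame"][:,:,::-1]); return d
def spots(cam,names):
    for n in names:
        r=ctrl.spot_point(cam,n)
        print(cam,n,[(np.round(x["at"]).tolist(),round(x["confidence"],2)) for x in r[:2]])
E
python3 - <<'E'
from h import *
s=ctrl.read_state(); print(s)
for c in ("scene","side"):
    d=snap(c,c+'1.png'); print(c,d["origin"],d["orientation"],d["fx"])
    spots(c,["stand","drawer_front","lever_handle","lever_pivot"])
spots("scene",["reagent_mid","beaker_mid","dish_mid","timer_mid","vial_mid","marker_mid"])
a=cv2.imread('pics/scene1.png');b=cv2.imread('pics/side1.png')
cv2.imwrite('pics/both1.png',cv2.resize(np.vstack([a,b]),(480*1,600)))
E
```

```text
pics
{'clock': 0.0, 'qpos': array([ 1.15619246,  0.62934761,  0.03841066,  1.51838763, -0.02696722,
        0.9963065 , -0.01999992]), 'qd': array([-0.00144587, -0.00082528,  0.00097779,  0.00140405,  0.000264  ,
        0.00026063,  0.00205134]), 'tau': array([ 3.52664674e-04, -5.63408983e+01,  1.22640196e+00, -1.93445402e+01,
        1.09668795e-02,  1.04856893e-02, -2.88326461e-06]), 'eef_pos': array([ 221.96930388, -610.24471762,  230.38129652]), 'tool_rot': array([ 3.14155746e+00,  1.93156003e-03, -1.22194970e+00]), 'force': array([ 0.12358562,  0.05985359, -0.17145689]), 'torque': array([ 0.02289394,  0.03137131, -0.01917042]), 'width': 85.30350471081708}
scene [1130.76298217 -140.32654906 1092.05540307] [-2.56429206e+00  2.31686598e-03  1.27585774e+00] 513.7661628835593
scene stand [([595.0, -132.0, -3.0], 0.68)]
scene drawer_front [([448.0, -167.0, 33.0], 0.71)]
scene lever_handle [([472.0, -6.0, 84.0], 0.8)]
scene lever_pivot [([557.0, 15.0, 54.0], 0.65), ([514.0, -335.0, 42.0], 0.21)]
side [489.16746338 716.2711513  774.14258293] [-2.37568127  0.00551869 -3.07428029] 429.6446589019416
side stand []
side drawer_front [([442.0, -169.0, 38.0], 0.85)]
side lever_handle [([470.0, -9.0, 78.0], 0.83)]
side lever_pivot [([555.0, 16.0, 62.0], 0.77)]
scene reagent_mid [([514.0, -339.0, 42.0], 0.93)]
scene beaker_mid [([402.0, 56.0, 38.0], 0.66)]
scene dish_mid [([679.0, -304.0, 7.0], 0.57)]
scene timer_mid [([337.0, 350.0, 12.0], 0.95)]
scene vial_mid [([540.0, 104.0, 31.0], 0.49)]
scene marker_mid [([378.0, -197.0, 5.0], 0.76)]
```

View pics/scene1.png

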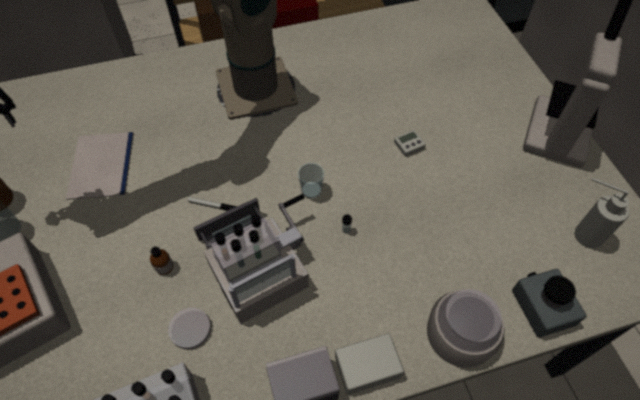

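View pics/side1.png

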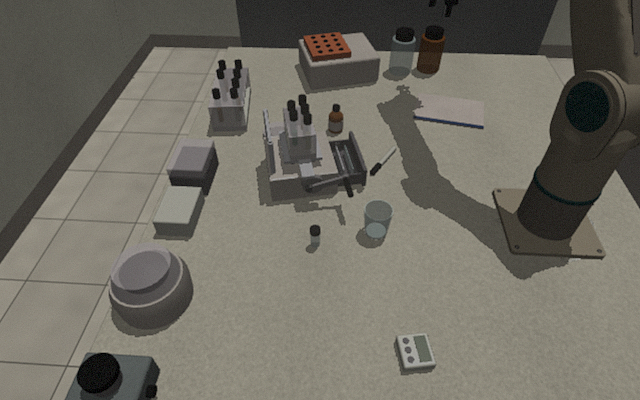

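The networks agree with both pictures. The stand is at about (594, -131) with yaw about 0.25. The drawer is about 60 mm out, with its front at px (232,215) in the scene view. The handle is at (471, -7), px (293,203), the beaker is at px (311,182), and the marker lies in front of the drawer at px (220,205). Next I'll work out the push pose.

```bash
cat >> h.py <<'E'
S=np.array([594.,-131,0]); YAW=.25
RS=R.from_euler('z',YAW)
def w(p): return S+RS.apply(p)          # stand -> world
def tool(kind,tilt=0):                  # 'push': tool x = -stand y ; 'lever': tool x = +stand x
    t=np.radians(tilt); sx,sy,sz=RS.as_matrix().T
    z=np.sin(t)*sx-np.cos(t)*sz
    x=-sy if kind=='push' else np.cross(-sy,z)
    return R.from_matrix(np.column_stack([x,np.cross(z,x),z]))
def go(p,Rt=None):                      # world TCP target -> travel(cm), angular(deg)
    s=ctrl.read_state(); R0=R.from_euler('xyz',s["tool_rot"]); Rt=Rt or R0
    print('travel',np.round(R0.inv().apply(np.array(p)-s["eef_pos"])/10,2).tolist(),'ang',np.round(np.degrees((R0.inv()*Rt).as_rotvec()),2).tolist())
def where():
    s=ctrl.read_state(); print('t',round(s["clock"],2),'tcp',s["eef_pos"].round(1),'stand',RS.inv().apply(s["eef_pos"]-S).round(1),'F',s["force"].round(1),'w',round(s["width"],1),'q',s["qpos"].round(2))
E
python3 - <<'E'
from h import *
d=ctrl.get_image("wrist"); s=ctrl.read_state()
print('cam in tool',R.from_euler('xyz',s["tool_rot"]).inv().apply(d["origin"]-s["eef_pos"]))
print(w([-195,-2.5,120]))
go(w([-195,-2.5,120]),tool('push',12))
E
```

```text
cam in tool [  -0.37213229  -73.0212563  -143.50700257]
[ 405.68058766 -181.66605311  120.        ]
travel [-34.06, -31.91, 11.13] ang [11.99, 0.59, 5.64]
```

Run:
```python
from h import *
go(w([-195,-12,120]),tool('lever',15))
```

```text
travel [-33.12, -31.82, 11.13] ang [11.03, 12.18, -83.82]
```

```bash
python3 -m creep '[{"hand":0,"travel":[-33.1,-31.8,11.1],"angular":[11,12.2,-83.8]},{"hand":0,"travel":[-33.1,-31.8,11.1],"angular":[11,12.2,-83.8]},{"hand":0,"travel":[-33.1,-31.8,11.1],"angular":[11,12.2,-83.8]},{"hand":0,"travel":[-33.1,-31.8,11.1],"angular":[11,12.2,-83.8]},{"hand":0,"travel":[-33.1,-31.8,11.1],"angular":[11,12.2,-83.8]},{"hand":0,"travel":[-33.1,-31.8,11.1],"angular":[11,12.2,-83.8]},{"hand":0,"travel":[-33.1,-31.8,11.1],"angular":[11,12.2,-83.8]},{"hand":0,"travel":[-33.1,-31.8,11.1],"angular":[11,12.2,-83.8]},{"hand":0,"travel":[-33.1,-31.8,11.1],"angular":[11,12.2,-83.8]},{"hand":0,"travel":[-33.1,-31.8,11.1],"angular":[11,12.2,-83.8]},{"hand":0,"travel":[-33.1,-31.8,11.1],"angular":[11,12.2,-83.8]},{"hand":0,"travel":[-33.1,-31.8,11.1],"angular":[11,12.2,-83.8]},{"hand":0,"travel":[-33.1,-31.8,11.1],"angular":[11,12.2,-83.8]},{"hand":0,"travel":[-33.1,-31.8,11.1],"angular":[11,12.2,-83.8]}]'
python3 - <<'E'
from h import *
where()
spots("wrist",["drawer_front","lever_handle","marker_mid"]); spots("side",["drawer_front","marker_mid","lever_handle","lever_pivot"])
snap("wrist","wr2.png")
go(w([-195,-12,30]),tool('lever',15))
E
```

```text
clock: 2.25
eef_pos: [407.4, -191.8, 120.2]
tool_rot: [-3.141, -0.26, 0.246]
force: [0.5, 0.2, 0.1]
width: -0.1
t 2.25 tcp [ 407.4 -191.8  120.2] stand [-195.8  -12.8  120.2] F [0.5 0.2 0.1] w -0.1 q [ 1.    0.59 -0.69  2.32  1.    0.24 -0.29]
wrist drawer_front []
wrist lever_handle []
wrist marker_mid []
side drawer_front [([442.0, -169.0, 38.0], 0.85)]
side marker_mid [([374.0, -198.0, 7.0], 0.77)]
side lever_handle [([470.0, -9.0, 78.0], 0.83)]
side lever_pivot [([555.0, 16.0, 62.0], 0.77)]
travel [-2.31, -0.06, 8.74] ang [0.07, 0.02, -0.06]
```

View pics/wr2.png

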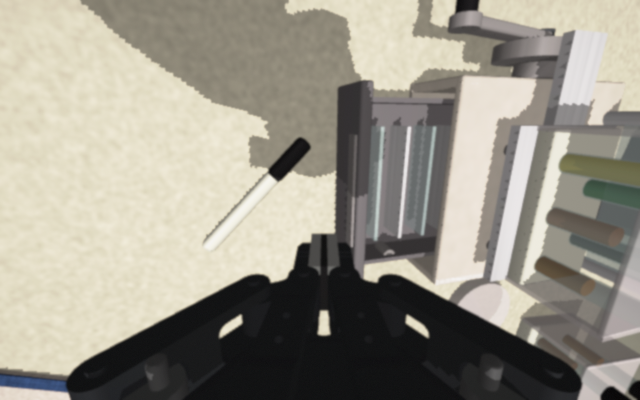

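The wrist view shows the shut fingers at px (323,245), just in front of the grey drawer front at px (352,170). The marker is to the left at px (260,190), clear of the descent. Joint 6 is near its limit, so I'll ease the tilt while lowering.

Run:
```python
from h import *
go(w([-185,-15,32]),tool('lever',11))
```

```text
travel [-1.29, 0.24, 8.81] ang [0.07, -3.98, -0.06]
```

```bash
python3 -m creep '[{"hand":0,"travel":[-0.3,0.1,2.2],"angular":[0,-1,0]},{"hand":0,"travel":[-0.7,0.1,4.4],"angular":[0,-2,0]},{"hand":0,"travel":[-1,0.2,6.6],"angular":[0,-3,0]},{"hand":0,"travel":[-1.3,0.2,8.8],"angular":[0,-4,0]},{"hand":0,"travel":[-1.3,0.2,8.8],"angular":[0,-4,0]},{"hand":0,"travel":[-1.3,0.2,8.8],"angular":[0,-4,0]}]'
python3 - <<'E'
from h import *
where()
for x in (-160,-120,-104,-100): go(w([x,-15,32]),tool('lever',11))
E
```

```text
clock: 3.25
eef_pos: [418.1, -190.5, 32.1]
tool_rot: [3.142, -0.191, 0.249]
force: [-0.2, 0.1, 0.0]
width: -0.1
t 3.25 tcp [ 418.1 -190.5   32.1] stand [-185.2  -14.2   32.1] F [-0.2  0.1  0. ] w -0.1 q [ 0.84  0.78 -0.57  2.31  1.64  0.27 -0.92]
travel [2.47, 0.08, 0.49] ang [0.01, 0.03, -0.05]
travel [6.4, 0.08, 1.25] ang [0.01, 0.03, -0.05]
travel [7.97, 0.08, 1.56] ang [0.01, 0.03, -0.05]
travel [8.36, 0.08, 1.63] ang [0.01, 0.03, -0.05]
```

```bash
python3 -m creep '[{"hand":0,"travel":[1,0,0.2],"angular":[0,0,0]},{"hand":0,"travel":[2,0,0.4],"angular":[0,0,0]},{"hand":0,"travel":[2.5,0,0.5],"angular":[0,0,0]},{"hand":0,"travel":[3,0,0.6],"angular":[0,0,0]},{"hand":0,"travel":[3.5,0,0.7],"angular":[0,0,0]},{"hand":0,"travel":[4,0,0.8],"angular":[0,0,0]},{"hand":0,"travel":[4.5,0,0.9],"angular":[0,0,0]},{"hand":0,"travel":[5,0,1],"angular":[0,0,0]},{"hand":0,"travel":[5.5,0,1.1],"angular":[0,0,0]},{"hand":0,"travel":[6,0,1.2],"angular":[0,0,0]},{"hand":0,"travel":[6,0,1.2],"angular":[0,0,0]}]'
python3 - <<'E'
from h import *
where()
snap("wrist","wr3.png");spots("wrist",["drawer_front"]); snap("side","sd3.png"); spots("side",["drawer_front"])
E
```

```text
clock: 4.35
eef_pos: [478.5, -174.9, 31.8]
tool_rot: [-3.141, -0.193, 0.25]
force: [-0.7, -0.4, 0.6]
width: -0.2
t 4.35 tcp [ 478.5 -174.9   31.8] stand [-122.7  -14.    31.8] F [-0.7 -0.4  0.6] w -0.2 q [ 0.77  0.81 -0.59  2.19  1.35  0.31 -0.7 ]
wrist drawer_front [([489.0, -159.0, 35.0], 0.83)]
side drawer_front [([408.0, 53.0, 35.0], 0.68)]
```

View pics/wr3.png

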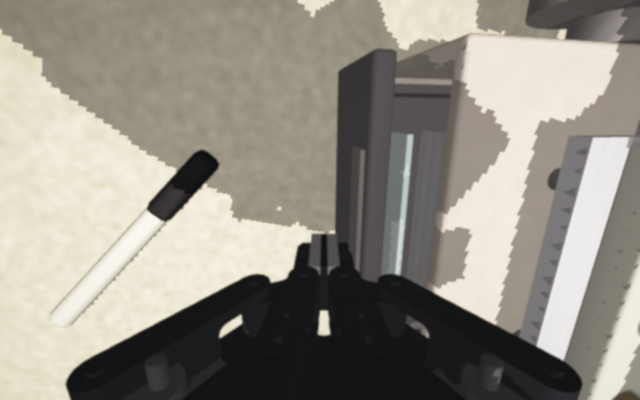

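Contact is made. The drawer is about 18 mm out, with the finger against the front at px (340,250) and a sliding force of about 1 N. I'll continue more slowly.

```bash
python3 -m creep '[{"hand":0,"travel":[0.4,0,0.08],"angular":[0,0,0]},{"hand":0,"travel":[0.7,0,0.14],"angular":[0,0,0]},{"hand":0,"travel":[1,0,0.2],"angular":[0,0,0]},{"hand":0,"travel":[1.2,0,0.24],"angular":[0,0,0]},{"hand":0,"travel":[1.4,0,0.28],"angular":[0,0,0]}]'
python3 - <<'E'
from h import *
where()
E
```

```text
clock: 5.05
eef_pos: [487.6, -172.7, 31.0]
tool_rot: [3.141, -0.185, 0.248]
force: [-10.3, -2.3, 8.8]
width: 0.2
t 5.05 tcp [ 487.6 -172.7   31. ] stand [-113.4  -14.1   31. ] F [-10.3  -2.3   8.8] w 0.2 q [ 0.76  0.82 -0.61  2.16  1.31  0.34 -0.66]
```

```bash
python3 -m creep '[{"hand":0,"travel":[0.6,0,0.1],"angular":[0,0,0]},{"hand":0,"travel":[0.8,0,0.1],"angular":[0,0,0]},{"hand":0,"travel":[0.8,0,0.1],"angular":[0,0,0]}]'
python3 - <<'E'
from h import *
where()
snap("wrist","wr4.png");spots("wrist",["drawer_front"]); snap("side","sd4.png");snap("scene","sc4.png"); spots("scene",["drawer_front"])
a=[cv2.resize(cv2.imread('pics/'+f),(400,250)) for f in("wr4.png","sc4.png")]
b=cv2.resize(cv2.imread('pics/sd4.png')[90:215,200:400],(400,250)); c=cv2.resize(cv2.imread('pics/sc4.png')[175:300,150:350],(400,250))
cv2.imwrite('pics/m4.png',np.vstack([np.hstack(a),np.hstack([b,c])]))
E
```

```text
clock: 5.35
eef_pos: [493.3, -171.4, 30.6]
tool_rot: [3.141, -0.18, 0.247]
force: [-3.1, -2.2, -3.4]
width: -0.3
t 5.35 tcp [ 493.3 -171.4   30.6] stand [-107.6  -14.3   30.6] F [-3.1 -2.2 -3.4] w -0.3 q [ 0.76  0.83 -0.62  2.15  1.28  0.36 -0.64]
wrist drawer_front [([502.0, -157.0, 40.0], 0.7)]
scene drawer_front [([499.0, -156.0, 34.0], 0.52), ([470.0, -7.0, 82.0], 0.47)]
```

View pics/m4.png

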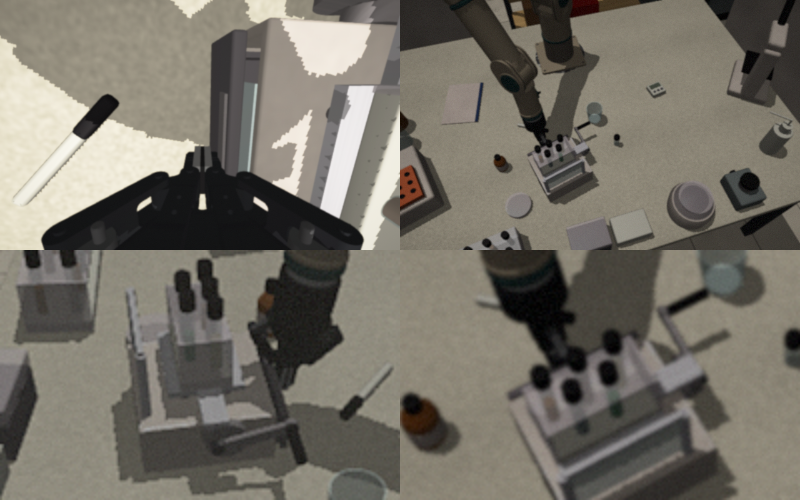

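The wrist view still shows a gap between the front and the housing (montage px 245,80), but the force has dropped, so the drawer is near the detent crest. I'll keep pushing.

```bash
python3 -m creep '[{"hand":0,"travel":[0.4,0,0.08],"angular":[0,0,0]},{"hand":0,"travel":[0.6,0,0.12],"angular":[0,0,0]},{"hand":0,"travel":[0.8,0,0.16],"angular":[0,0,0]},{"hand":0,"travel":[0.8,0,0.16],"angular":[0,0,0]}]'
python3 - <<'E'
from h import *
where()
E
```

```text
clock: 6.0
eef_pos: [498.7, -170.2, 30.2]
tool_rot: [3.14, -0.176, 0.246]
force: [-11.3, -2.2, 7.2]
width: -0.2
t 6.0 tcp [ 498.7 -170.2   30.2] stand [-102.   -14.4   30.2] F [-11.3  -2.2   7.2] w -0.2 q [ 0.76  0.83 -0.63  2.13  1.26  0.38 -0.63]
```

```bash
python3 -m creep '[{"hand":0,"travel":[0.5,0,0.1],"angular":[0,0,0]},{"hand":0,"travel":[0.7,0,0.14],"angular":[0,0,0]},{"hand":0,"travel":[0.7,0,0.14],"angular":[0,0,0]}]'
python3 - <<'E'
from h import *
where()
snap("wrist","wr5.png");spots("wrist",["drawer_front"])
E
```

```text
clock: 6.3
eef_pos: [498.8, -170.5, 29.1]
tool_rot: [3.138, -0.164, 0.244]
force: [-20.3, -2.3, 14.2]
width: -0.1
t 6.3 tcp [ 498.8 -170.5   29.1] stand [-102.   -14.7   29.1] F [-20.3  -2.3  14.2] w -0.1 q [ 0.75  0.84 -0.64  2.12  1.24  0.4  -0.61]
wrist drawer_front [([508.0, -155.0, 36.0], 0.95)]
```

View pics/wr5.png

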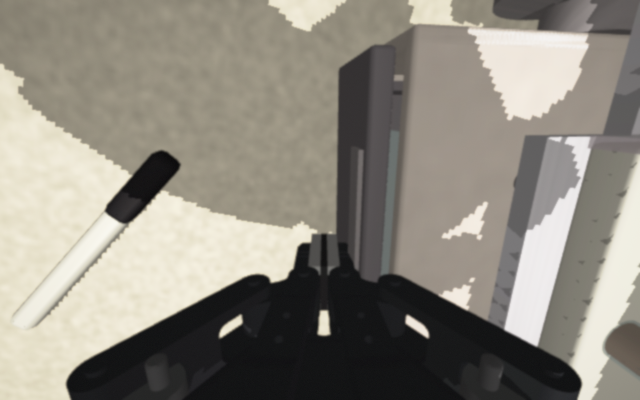

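The push has stalled at 20 N with no further travel, only the expected sliver of gap shows (px 393,150), and the front reads (508,-155) against an expected (507,-156). The drawer is home, so I'll back off and rise.

```bash
python3 -m creep '[{"hand":0,"travel":[-1.5,0,-0.2],"angular":[0,0,0]},{"hand":0,"travel":[-3.5,0,-0.5],"angular":[0,0,0]},{"hand":0,"travel":[-5,0,-2],"angular":[0,0,0]},{"hand":0.5,"travel":[-5,0,-7],"angular":[0,0,0]},{"hand":1,"travel":[-5,0,-12],"angular":[0,0,0]},{"hand":1,"travel":[-5,0,-16],"angular":[0,0,0]},{"hand":1,"travel":[-5,0,-16],"angular":[0,0,0]},{"hand":1,"travel":[-5,0,-16],"angular":[0,0,0]}]'
python3 - <<'E'
from h import *
where()
go(w([-88,150,170]),tool('lever',0))
snap("scene","sc6.png"); spots("scene",["drawer_front","lever_handle"]); snap("side","sd6.png"); spots("side",["drawer_front","lever_handle","lever_pivot"])
E
```

```text
clock: 7.2
eef_pos: [427.6, -188.8, 180.6]
tool_rot: [3.135, -0.169, 0.244]
force: [-0.4, -0.1, -0.7]
width: 72.2
t 7.2 tcp [ 427.6 -188.8  180.6] stand [-175.5  -14.9  180.6] F [-0.4 -0.1 -0.7] w 72.2 q [ 1.12  0.57 -1.    2.17  0.76  0.61 -0.14]
travel [8.35, -16.56, 2.39] ang [0.42, -9.69, -0.4]
scene drawer_front []
scene lever_handle [([472.0, -9.0, 80.0], 0.67)]
side drawer_front [([505.0, -154.0, 36.0], 0.68), ([554.0, 18.0, 59.0], 0.55)]
side lever_handle [([476.0, -10.0, 79.0], 0.9)]
side lever_pivot [([553.0, 18.0, 58.0], 0.83)]
```

The drawer stayed home after release: the side view reads (505,-154). Now I'll move above the handle.

```bash
python3 -m creep '[{"hand":1,"travel":[1,-5,0],"angular":[0,-3,0]},{"hand":1,"travel":[3,-10,1],"angular":[0.2,-6,-0.2]},{"hand":1,"travel":[6,-14,1.7],"angular":[0.4,-9.7,-0.4]},{"hand":1,"travel":[8.3,-16.5,2.4],"angular":[0.4,-9.7,-0.4]},{"hand":1,"travel":[8.3,-16.5,2.4],"angular":[0.4,-9.7,-0.4]},{"hand":1,"travel":[8.3,-16.5,2.4],"angular":[0.4,-9.7,-0.4]},{"hand":1,"travel":[8.3,-16.5,2.4],"angular":[0.4,-9.7,-0.4]}]'
python3 - <<'E'
from h import *
where()
snap("wrist","wr7.png"); spots("wrist",["lever_handle","lever_pivot","drawer_front"])
go([472,-8,61],tool('lever',0))
E
```

```text
clock: 8.25
eef_pos: [467.8, -7.8, 166.9]
tool_rot: [-3.138, 0.008, 0.251]
force: [0.6, -0.6, -0.1]
width: 85.3
t 8.25 tcp [467.8  -7.8 166.9] stand [-91.8 150.6 166.9] F [ 0.6 -0.6 -0.1] w 85.3 q [ 0.57  0.63 -0.92  2.05  0.69  0.81 -0.52]
wrist lever_handle [([472.0, -4.0, 78.0], 0.77)]
wrist lever_pivot []
wrist drawer_front [([507.0, -154.0, 38.0], 0.84)]
travel [0.43, 0.11, 10.64] ang [-0.19, 0.37, -0.02]
```

View pics/wr7.png

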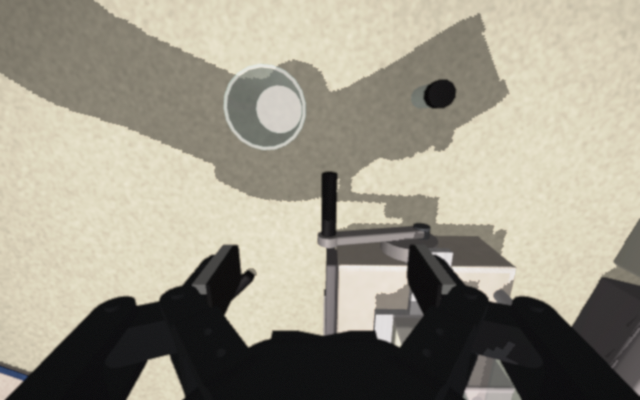

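The peg is at px (329,173–235), between the open fingers (inner edges at px 240 and 408). The beaker (px 265,108) and the vial (px 440,93) are clear. I'll make a quick ray check and then descend.

Run:
```python
from h import *
d=ctrl.get_image("wrist"); o=np.array(d["origin"]); Rc=R.from_euler('xyz',d["orientation"])
for u,v in((329,173),(330,235),(329,242)):
    r=Rc.apply([(u-d["cx"])/d["fx"],(v-d["cy"])/d["fy"],1]); p=o+r*(80-o[2])/r[2]; print(p.round(1),RS.inv().apply(p-S).round(1))
```

```text
[466.5  17.2  80. ] [-86.8 175.1  80. ]
[481.5 -36.6  80. ] [-85.7 119.3  80. ]
[482.3 -43.4  80. ] [-86.5 112.5  80. ]
```

```bash
python3 -m creep '[{"hand":1,"travel":[0.3,0,3],"angular":[0,0.2,0]},{"hand":1,"travel":[0.55,0.05,6],"angular":[0,0.3,0]},{"hand":1,"travel":[0.55,0.05,9],"angular":[0,0.3,0]},{"hand":1,"travel":[0.55,0.05,10.6],"angular":[0,0.3,0]},{"hand":1,"travel":[0.55,0.05,10.6],"angular":[0,0.3,0]},{"hand":1,"travel":[0.55,0.05,10.6],"angular":[0,0.3,0]}]'
python3 - <<'E'
from h import *
where()
E
```

```text
clock: 9.1
eef_pos: [473.3, -7.0, 61.8]
tool_rot: [-3.138, 0.001, 0.249]
force: [-0.4, 1.0, -0.8]
width: 85.8
t 9.1 tcp [473.3  -7.   61.8] stand [-86.3 150.   61.8] F [-0.4  1.  -0.8] w 85.8 q [ 0.43  0.78 -0.72  2.12  0.95  0.6  -0.73]
```

```bash
python3 -m creep '[{"hand":0,"travel":[0,0,0],"angular":[0,0,0]},{"hand":0,"travel":[0,0,0],"angular":[0,0,0]},{"hand":0,"travel":[0,0,0],"angular":[0,0,0]},{"hand":0,"travel":[0,0,0],"angular":[0,0,0]},{"hand":0,"travel":[0,0,0],"angular":[0,0,0]},{"hand":0,"travel":[0,0,0],"angular":[0,0,0]},{"hand":0,"travel":[0,0,0],"angular":[0,0,0]},{"hand":0,"travel":[0,0,0],"angular":[0,0,0]}]'
python3 - <<'E'
from h import *
where()
snap("wrist","wr8.png"); snap("side","sd8.png"); spots("side",["lever_handle"])
a=cv2.resize(cv2.imread('pics/wr8.png'),(480,300)); b=cv2.resize(cv2.imread('pics/sd8.png')[100:225,250:450],(480,300))
cv2.imwrite('pics/m8.png',np.vstack([a,b]))
# arc, handle stand frame; grasp offset kept
s=ctrl.read_state(); p=RS.inv().apply(s["eef_pos"]-S)
R0=R.from_euler('xyz',s["tool_rot"])
a0=np.arcsin(20/90)
for a in np.linspace(a0,np.pi/2,11):
    t=np.array([-90*np.cos(a)+90*np.cos(a0),0,90*np.sin(a)-90*np.sin(a0)])
    print(round(a,2),np.round(R0.inv().apply(RS.apply(t))/10,2).tolist())
E
```

```text
clock: 9.9
eef_pos: [471.6, -7.5, 61.5]
tool_rot: [-3.138, 0.004, 0.249]
force: [-4.6, -0.9, 1.5]
width: 12.0
t 9.9 tcp [471.6  -7.5  61.5] stand [-88.1 149.9  61.5] F [-4.6 -0.9  1.5] w 12.0 q [ 0.43  0.78 -0.72  2.13  0.95  0.6  -0.73]
side lever_handle [([470.0, -9.0, 77.0], 0.73)]
0.22 [0.0, 0.0, 0.0]
0.36 [0.34, -0.0, -1.16]
0.49 [0.84, -0.01, -2.27]
0.63 [1.48, -0.01, -3.29]
0.76 [2.25, -0.02, -4.23]
0.9 [3.14, -0.02, -5.05]
1.03 [4.13, -0.02, -5.74]
1.17 [5.21, -0.03, -6.3]
1.3 [6.35, -0.03, -6.7]
1.44 [7.54, -0.03, -6.95]
1.57 [8.75, -0.03, -7.04]
```

View pics/m8.png

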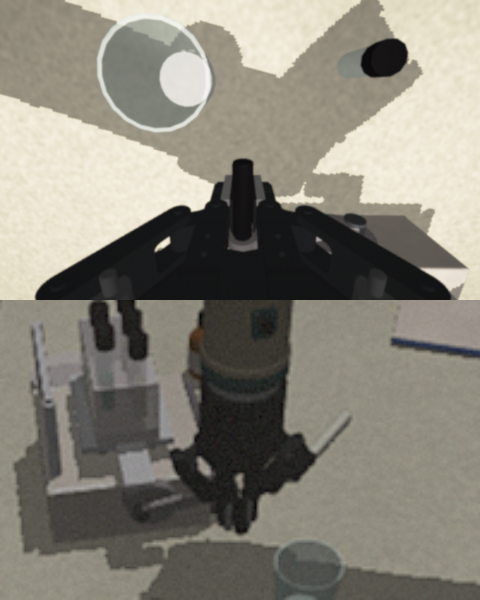

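The peg is pinched between the pads (px 243,205 top) with a width of 12 mm. I'll swing the first half of the arc.

```bash
python3 -m creep '[{"hand":0,"travel":[0.15,0,-0.6],"angular":[0,0,0]},{"hand":0,"travel":[0.35,0,-1.15],"angular":[0,0,0]},{"hand":0,"travel":[0.6,0,-1.7],"angular":[0,0,0]},{"hand":0,"travel":[0.85,0,-2.25],"angular":[0,0,0]},{"hand":0,"travel":[1.15,0,-2.8],"angular":[0,0,0]},{"hand":0,"travel":[1.5,0,-3.3],"angular":[0,0,0]},{"hand":0,"travel":[1.85,0,-3.75],"angular":[0,0,0]},{"hand":0,"travel":[2.25,0,-4.25],"angular":[0,0,0]},{"hand":0,"travel":[2.7,0,-4.65],"angular":[0,0,0]},{"hand":0,"travel":[3.15,0,-5.05],"angular":[0,0,0]},{"hand":0,"travel":[3.15,0,-5.05],"angular":[0,0,0]}]'
python3 - <<'E'
from h import *
where()
snap("side","sd9.png"); spots("side",["lever_handle","drawer_front"])
snap("wrist","wr9.png"); spots("wrist",["lever_handle","lever_pivot"])
E
```

```text
clock: 11.15
eef_pos: [496.5, -1.3, 112.0]
tool_rot: [-3.14, 0.016, 0.248]
force: [-15.6, -1.5, 9.8]
width: 12.0
t 11.15 tcp [496.5  -1.3 112. ] stand [-62.3 149.8 112. ] F [-15.6  -1.5   9.8] w 12.0 q [ 0.48  0.74 -0.82  2.02  0.8   0.76 -0.6 ]
side lever_handle [([495.0, -4.0, 125.0], 0.6), ([541.0, 102.0, 31.0], 0.25)]
side drawer_front []
wrist lever_handle [([499.0, 2.0, 124.0], 0.69)]
wrist lever_pivot [([539.0, 105.0, 32.0], 0.37)]
```

```bash
cat >> h.py <<'E'
def arc(a0,a1,n):
    s=ctrl.read_state(); R0=R.from_euler('xyz',s["tool_rot"]); Rt=tool('lever',0)
    for a in np.linspace(a0,a1,n):
        t=[-90*np.cos(a)+90*np.cos(a0),0,90*np.sin(a)-90*np.sin(a0)]
        print(round(a,2),np.round(R0.inv().apply(RS.apply(t))/10,2).tolist())
    print('fix',np.degrees((R0.inv()*Rt).as_rotvec()).round(1))
E
python3 -c "
from h import *
arc(.82,1.57,7)"
```

```text
0.82 [0.0, 0.0, 0.0]
0.94 [0.86, -0.0, -0.73]
1.07 [1.8, -0.0, -1.34]
1.2 [2.81, -0.01, -1.84]
1.32 [3.87, -0.01, -2.2]
1.44 [4.97, -0.01, -2.43]
1.57 [6.09, -0.01, -2.51]
fix [-0.1  0.9 -0.1]
```

```bash
python3 -m creep '[{"hand":0,"travel":[0.4,0,-0.4],"angular":[0,0.3,0]},{"hand":0,"travel":[0.85,0,-0.75],"angular":[0,0.5,0]},{"hand":0,"travel":[1.3,0,-1.05],"angular":[0,0.9,0]},{"hand":0,"travel":[1.8,0,-1.35],"angular":[0,0.9,0]},{"hand":0,"travel":[2.3,0,-1.6],"angular":[0,0.9,0]},{"hand":0,"travel":[2.8,0,-1.85],"angular":[0,0.9,0]},{"hand":0,"travel":[3.3,0,-2.05],"angular":[0,0.9,0]},{"hand":0,"travel":[3.85,0,-2.2],"angular":[0,0.9,0]},{"hand":0,"travel":[4.4,0,-2.35],"angular":[0,0.9,0]},{"hand":0,"travel":[4.4,0,-2.35],"angular":[0,0.9,0]}]'
python3 - <<'E'
from h import *
where()
snap("side","sd10.png"); spots("side",["lever_handle","lever_pivot","drawer_front"])
snap("wrist","wr10.png"); spots("wrist",["lever_handle","lever_pivot"])
snap("scene","sc10.png"); spots("scene",["lever_handle","lever_pivot"])
E
```

```text
clock: 12.45
eef_pos: [536.4, 8.7, 137.6]
tool_rot: [3.139, 0.007, 0.248]
force: [-17.5, -5.1, 27.4]
width: 11.7
t 12.45 tcp [536.4   8.7 137.6] stand [-21.2 149.6 137.6] F [-17.5  -5.1  27.4] w 11.7 q [ 0.46  0.74 -0.86  1.91  0.75  0.86 -0.54]
side lever_handle [([536.0, 8.0, 145.0], 0.85), ([543.0, 102.0, 31.0], 0.47)]
side lever_pivot [([554.0, 17.0, 61.0], 0.68), ([540.0, 100.0, 29.0], 0.68)]
side drawer_front [([504.0, -155.0, 37.0], 0.48)]
wrist lever_handle [([536.0, 12.0, 149.0], 0.75)]
wrist lever_pivot []
scene lever_handle [([537.0, 6.0, 149.0], 0.59), ([593.0, -133.0, 2.0], 0.55)]
scene lever_pivot [([558.0, 14.0, 56.0], 0.6)]
```

Run:
```python
from h import *
a=cv2.imread('pics/wr10.png'); b=cv2.resize(cv2.imread('pics/sd10.png')[80:205,230:430],(640,400))
cv2.imwrite('pics/m10.png',cv2.resize(np.vstack([a,b]),(480,600)))
```

```text
(no output)
```

View pics/m10.png

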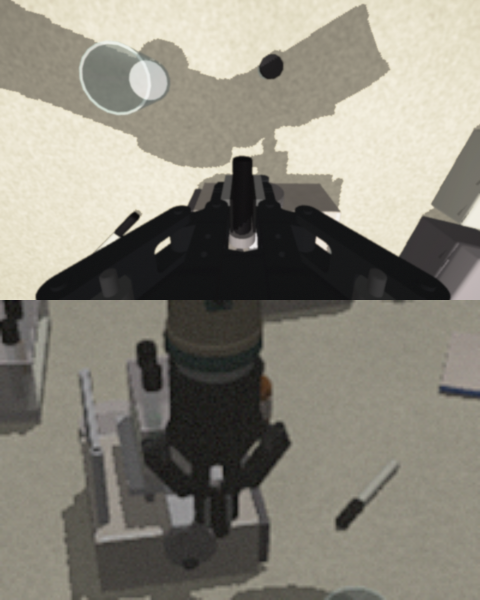

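The peg is still in the pads, with its end at montage px (243,160), the same place as at the pinch, so it has not slipped much. The outward force comes from my arc's start angle. I'll finish the last 22 mm from the measured pose.

```bash
python3 -m creep '[{"hand":0,"travel":[0.4,0,-0.1],"angular":[0,0,0]},{"hand":0,"travel":[0.8,0,-0.18],"angular":[0,0,0]},{"hand":0,"travel":[1.2,0,-0.24],"angular":[0,0,0]},{"hand":0,"travel":[1.6,0,-0.28],"angular":[0,0,0]},{"hand":0,"travel":[2,0,-0.3],"angular":[0,0,0]},{"hand":0,"travel":[2.4,0,-0.3],"angular":[0,0,0]},{"hand":0,"travel":[2.4,0,-0.3],"angular":[0,0,0]},{"hand":0,"travel":[2.4,0,-0.3],"angular":[0,0,0]}]'
python3 - <<'E'
from h import *
where()
for c in("side","wrist","scene"):
    snap(c,c+"11.png"); spots(c,["lever_handle","lever_pivot","drawer_front"])
E
```

```text
clock: 13.75
eef_pos: [557.5, 13.7, 142.1]
tool_rot: [3.137, 0.012, 0.247]
force: [-11.1, -3.7, 12.8]
width: 11.4
t 13.75 tcp [557.5  13.7 142.1] stand [  0.4 149.2 142.1] F [-11.1  -3.7  12.8] w 11.4 q [ 0.44  0.76 -0.86  1.84  0.73  0.9  -0.52]
side lever_handle [([555.0, 13.0, 149.0], 0.87)]
side lever_pivot [([557.0, 19.0, 60.0], 0.89)]
side drawer_front [([506.0, -155.0, 37.0], 0.43)]
wrist lever_handle [([557.0, 17.0, 151.0], 0.61)]
wrist lever_pivot []
wrist drawer_front []
scene lever_handle [([554.0, 15.0, 152.0], 0.73)]
scene lever_pivot [([557.0, 12.0, 58.0], 0.94)]
scene drawer_front []
```

```bash
python3 -m creep '[{"hand":0,"travel":[0.35,0,0.2],"angular":[0,0,0]},{"hand":0,"travel":[0.45,0,0.4],"angular":[0,0,0]},{"hand":0,"travel":[0.45,0,0.4],"angular":[0,0,0]},{"hand":0,"travel":[0.45,0,0.4],"angular":[0,0,0]}]'
python3 -c "
from h import *
where()"
python3 -m creep '[{"hand":0,"travel":[0.3,0,0.3],"angular":[0,0,0]},{"hand":0,"travel":[0.3,0,0.3],"angular":[0,0,0]},{"hand":0,"travel":[0.3,0,0.3],"angular":[0,0,0]},{"hand":0,"travel":[0.3,0,0.3],"angular":[0,0,0]},{"hand":0,"travel":[0.3,0,0.3],"angular":[0,0,0]},{"hand":0,"travel":[0.3,0,0.3],"angular":[0,0,0]},{"hand":0,"travel":[0.3,0,0.3],"angular":[0,0,0]},{"hand":0,"travel":[0.3,0,0.3],"angular":[0,0,0]},{"hand":0,"travel":[0.3,0,0.3],"angular":[0,0,0]},{"hand":0,"travel":[0.3,0,0.3],"angular":[0,0,0]}]'
python3 - <<'E'
from h import *
where()
for c in("side","wrist","scene"):
    snap(c,c+"12.png"); spots(c,["lever_handle","lever_pivot","drawer_front"])
a=cv2.imread('pics/wrist12.png'); b=cv2.resize(cv2.imread('pics/side12.png')[80:205,230:430],(640,400))
cv2.imwrite('pics/m12.png',cv2.resize(np.vstack([a,b]),(480,600)))
E
```

```text
clock: 14.75
eef_pos: [562.9, 14.9, 141.1]
tool_rot: [3.135, 0.009, 0.247]
force: [-7.1, -1.9, 14.2]
width: 11.6
t 14.75 tcp [562.9  14.9 141.1] stand [  6.  149.1 141.1] F [-7.1 -1.9 14.2] w 11.6 q [ 0.44  0.77 -0.85  1.83  0.74  0.91 -0.52]
clock: 15.75
eef_pos: [565.8, 15.6, 140.8]
tool_rot: [3.133, 0.009, 0.247]
force: [-8.4, -2.1, 15.2]
width: 11.5
t 15.75 tcp [565.8  15.6 140.8] stand [  9.  149.  140.8] F [-8.4 -2.1 15.2] w 11.5 q [ 0.43  0.77 -0.85  1.82  0.74  0.91 -0.52]
side lever_handle [([566.0, 11.0, 150.0], 0.92)]
side lever_pivot [([558.0, 19.0, 60.0], 0.93)]
side drawer_front [([505.0, -154.0, 40.0], 0.59)]
wrist lever_handle [([566.0, 18.0, 146.0], 0.96)]
wrist lever_pivot []
wrist drawer_front [([507.0, -159.0, 37.0], 0.92)]
scene lever_handle [([566.0, 15.0, 152.0], 0.5)]
scene lever_pivot [([556.0, 16.0, 59.0], 0.96)]
scene drawer_front []
```

View pics/m12.png

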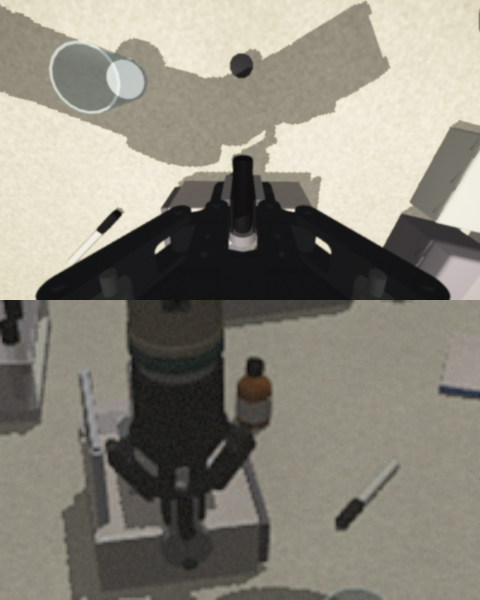

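The hold is steady, but the tool went further than intended. The handle is about 9 mm past the pivot line (566 against 556.5; the scene, side and wrist views agree). I'll back up 8.5 mm and hold.

```bash
python3 -m creep '[{"hand":0,"travel":[-0.3,0,0],"angular":[0,0,0]},{"hand":0,"travel":[-0.6,0,0],"angular":[0,0,0]},{"hand":0,"travel":[-0.85,0,0],"angular":[0,0,0]},{"hand":0,"travel":[-0.85,0,0],"angular":[0,0,0]},{"hand":0,"travel":[-0.85,0,0],"angular":[0,0,0]},{"hand":0,"travel":[-0.85,0,0],"angular":[0,0,0]},{"hand":0,"travel":[-0.85,0,0],"angular":[0,0,0]},{"hand":0,"travel":[-0.85,0,0],"angular":[0,0,0]},{"hand":0,"travel":[-0.85,0,0],"angular":[0,0,0]},{"hand":0,"travel":[-0.85,0,0],"angular":[0,0,0]}]'
python3 - <<'E'
from h import *
where()
for c in("side","wrist","scene"):
    snap(c,c+"13.png"); spots(c,["lever_handle","lever_pivot","drawer_front"])
spots("scene",["reagent_mid","beaker_mid","dish_mid","timer_mid","vial_mid","marker_mid"])
where()
E
```

```text
clock: 17.35
eef_pos: [558.5, 13.7, 141.5]
tool_rot: [3.132, 0.007, 0.247]
force: [1.4, -1.2, 4.6]
width: 11.3
t 17.35 tcp [558.5  13.7 141.5] stand [  1.4 149.  141.5] F [ 1.4 -1.2  4.6] w 11.3 q [ 0.44  0.76 -0.85  1.84  0.74  0.9  -0.53]
side lever_handle [([557.0, 14.0, 150.0], 0.85), ([408.0, 54.0, 36.0], 0.42)]
side lever_pivot [([555.0, 15.0, 62.0], 0.73)]
side drawer_front [([502.0, -153.0, 38.0], 0.46)]
wrist lever_handle [([557.0, 16.0, 149.0], 0.87)]
wrist lever_pivot [([408.0, 56.0, 37.0], 0.4)]
wrist drawer_front []
scene lever_handle [([558.0, 12.0, 151.0], 0.84)]
scene lever_pivot [([554.0, 16.0, 56.0], 0.71)]
scene drawer_front []
scene reagent_mid [([515.0, -337.0, 42.0], 0.64)]
scene beaker_mid []
scene dish_mid [([679.0, -302.0, 8.0], 0.88), ([380.0, -197.0, 5.0], 0.6)]
scene timer_mid [([340.0, 348.0, 13.0], 0.91)]
scene vial_mid [([538.0, 101.0, 28.0], 0.44), ([682.0, -301.0, 6.0], 0.23)]
scene marker_mid [([377.0, -197.0, 5.0], 0.57)]
t 18.25 tcp [558.5  13.7 141.5] stand [  1.4 149.  141.5] F [ 0.5 -1.4  5. ] w 11.5 q [ 0.44  0.76 -0.85  1.84  0.74  0.9  -0.53]
```

```bash
python3 -c "
from h import *
print(ctrl.finish_job()); where()"
```

```text
the job is handed in; nothing more can be done
None
the job is handed in; nothing more can be done
```

The job is handed in at about 18 s of the 51 s allowed. The drawer was pushed home first, then the lever was swung up, and the gripper is still holding it at the top.

- **Drawer:** I pushed it through the detent until it stalled at its stop, at about 20 N with no more travel. The front then read about (507, -155) against an expected (507, -156). After release the side and wrist cameras kept it within about 5 mm of home. The last reading, (502, -153), was low-confidence (0.46), and the gripper blocked the other views.
- **Lever:** I overshot the top by about 9 mm and then backed up. The last readings put the handle about 1 mm in stand x from the pivot line, about 150 mm high. That is straight up to within a few hundredths of a radian. The pose did not change over the last 0.9 s.
- **Grip:** The peg may have slid a few millimetres towards the fingertips during the swing, but it was still held and steady. The width read about 11.5 mm on a 14 mm peg throughout, and I did not resolve that.
- **Forces:** The largest reading was about 33 N at the wrist, during the swing.
- **Other things on the bench:** The reagent bottle, dish, timer, vial and marker read within about 4 mm of their start positions. The last scene check did not find the beaker; low-confidence, mislabelled hits from the side and wrist cameras at (408, 54) sit near its start at (402, 56).

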